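# Click the parts-box lid shut all round

### The arm

A 6-joint arm with a two-finger parallel gripper is mounted at the origin on the work surface. World frame = base frame: x ahead of the robot, y to its left, z up, the work surface at z = 0. Lengths are in m, angles in rad, forces in N, time in s.
With the tool pointing down it reaches from about 0.3 to 1 m from the base axis. Payload 5.1 kg.
Tool frame: the origin (TCP) lies midway between the tips of the shut fingers; the grasp point (between the pads) lies 19 mm behind it (bot.pinch_z is the distance from the TCP to the grasp point, in m); z points along the fingers, y is the line along which they close (so a half turn about z gives the same grasp; the last joint's range is limited). The gripper opens to 95 mm and grips with 3 to 60 N. Pads are 20 mm wide; open, the fingers measure 119 mm over their backs; the gripper's body (75 mm by 180 mm) begins 59 mm behind the grasp point.
Start: joints at [-1.206, 0.124, 1.65, -0, 1.367, -0.083], TCP at [0.281, -0.586, 0.215] pointing down, gripper open.
Joint ranges: [-2.61, 2.61], [-1.02, 2.33], [0.03, 2.71], [-1.35, 4.49], [0.32, 2.68], [-2.91, 2.91]. Speed limits (rad/s): [2.57, 2.57, 3.14, 3.14, 3.14, 3.14].

### API

Orientations are given as a unit quaternion [w, x, y, z].
In Python, from bench import status, vision, ticket, bot gives the robot as it stands.
- The arm moves only by the tool jog_arm, never from a script. Its argument "targets" is text: rows parted by semicolons, each of 5 numbers parted by spaces: the finger opening in mm, from 0 to 95.1, then the shift along the tool's x, y, z in units of 25 mm (1.0 is 25 mm), then the turn about the tool's z in units of 8 degrees (1.0 is 8 degrees). A call has exactly 5 rows; each row shifts and turns the commanded pose from where the row before left it, along the tool's axes as they then stand; what a row does not reach is not made up. A row lasts 1/10 s, in which the tool goes at most 50 mm and 8.59 degrees, less where a joint would pass 70% of its speed; a pose out of reach is approached as far as the arm can. A call is refused whole if a number of a shift passes 1 or a number of a turn 1, either way. A call with a gripper value outside its range is refused whole. The fingers move at their own pace and stop on an object; "force" is the grip in N (left out, the last holds). Time passes only in rows, so rows that do not move let the fingers close, or fill a call up. It gives the time, the measured TCP pose, the force, the opening and the grip force at its end, in the units of the state.
- status.get_state(): the state, without advancing time (a new reading comes with each control period).
- vision.get_image(name): name is "scene" or "top"; returns the picture (420x560x3 uint8, blue, green, red); there is no depth.
- vision.camera_model(name): a dict with "fx", "fy", "cx", "cy" (pixels), "R" (3x3) and "t" (3): a world point X has camera coordinates R X + t. Camera axes: x right, y down, z forward; pixel columns grow to the right and rows downward; lengths in m; the calibration is good to about 2 mm. A picture is of the moment at which its call begins. camera_model takes no time and is no camera call.
- ticket.close_job(): hands the job in; it is judged then, once.
The state is a dict: "clock": time; "joint_positions": joint angles; "joint_vel": joint speeds; "joint_torque": joint torques, N m; "ee_pos": TCP position; "tool_rot": TCP orientation; "wrist_force": force on the tool from outside, world axes, zero at the start; "wrist_torque": the same for the moment, N m; "finger_gap": finger opening in m; "grip_force": force on a finger pad.
Only numpy, scipy, OpenCV 4.12 (cv2) and the standard library are available. Lean on these libraries where they do the work, as an engineer would, in place of code of your own. Each camera call takes 0.05 s, during which the arm holds its last target. There are 200 camera calls.

### The job

Shut the lid of the parts box on the shop counter: with the fingertips, press down each of the four raised rim sections until it clicks shut and lies flush. Only press: do not pick up the box or push it out of its place, and leave the jar and pipe fittings around it alone.

Things in the scene. Friction and masses are not known exactly. Their poses are not given: they have to be found in the camera images.
- box: loose small-parts box of clear plastic, full of black end caps, 0.9 kg, with a white clip-down lid. Lid 160 mm (box x) by 210 mm (box y), its top 66 mm above the table. Origin: centre of the underside, on the table; x and y along the lid's edges, z up. The lid's grey-panelled middle and its four 36 mm square corners are fixed and level; between the corners each edge has one hinged white rim section, standing tilted up.
- lid_middle (a point): centre of the lid's top face, 66 mm above the table when the box stands on it
- press_front (a point): where to press the rim section on the robot's side (the box's -x edge) at box yaw 0: a point on that section's top face, half-way along its 134 mm length, 26 mm out from its hinge line and 10 mm in from its outer edge. It moves with the section; shut, it lies level with the lid's top, 66 mm above the table. The section is 36 mm wide and 4 mm thick with a skirt hanging 10 mm below its outer edge, and hinges on its inner edge
- rim_front (a joint): angle of that rim section in rad: 0 = clicked shut and flush; rests open at about 0.25 (outer edge about 9 mm up). Snap catch: pressing at the press point meets a resistance that rises to about 10 N near 0.2 and falls to nothing near 0.09, from where the section pulls itself shut and stays; let go earlier it springs back open. Shut, it lies on the box's wall, a firm stop
- press_back (a point): where to press the rim section on the far side (the box's +x edge) at box yaw 0: a point on that section's top face, half-way along its 134 mm length, 26 mm out from its hinge line and 10 mm in from its outer edge. It moves with the section; shut, it lies level with the lid's top, 66 mm above the table. The section is 36 mm wide and 4 mm thick with a skirt hanging 10 mm below its outer edge, and hinges on its inner edge
- rim_back (a joint): angle of that rim section in rad: 0 = clicked shut and flush; rests open at about 0.25 (outer edge about 9 mm up). Snap catch: pressing at the press point meets a resistance that rises to about 10 N near 0.2 and falls to nothing near 0.09, from where the section pulls itself shut and stays; let go earlier it springs back open. Shut, it lies on the box's wall, a firm stop
- press_left (a point): where to press the rim section on the left (the box's +y edge) at box yaw 0: a point on that section's top face, half-way along its 84 mm length, 26 mm out from its hinge line and 10 mm in from its outer edge. It moves with the section; shut, it lies level with the lid's top, 66 mm above the table. The section is 36 mm wide and 4 mm thick with a skirt hanging 10 mm below its outer edge, and hinges on its inner edge
- rim_left (a joint): angle of that rim section in rad: 0 = clicked shut and flush; rests open at about 0.25 (outer edge about 9 mm up). Snap catch: pressing at the press point meets a resistance that rises to about 10 N near 0.2 and falls to nothing near 0.09, from where the section pulls itself shut and stays; let go earlier it springs back open. Shut, it lies on the box's wall, a firm stop
- press_right (a point): where to press the rim section on the right (the box's -y edge) at box yaw 0: a point on that section's top face, half-way along its 84 mm length, 26 mm out from its hinge line and 10 mm in from its outer edge. It moves with the section; shut, it lies level with the lid's top, 66 mm above the table. The section is 36 mm wide and 4 mm thick with a skirt hanging 10 mm below its outer edge, and hinges on its inner edge
- rim_right (a joint): angle of that rim section in rad: 0 = clicked shut and flush; rests open at about 0.25 (outer edge about 9 mm up). Snap catch: pressing at the press point meets a resistance that rises to about 10 N near 0.2 and falls to nothing near 0.09, from where the section pulls itself shut and stays; let go earlier it springs back open. Shut, it lies on the box's wall, a firm stop
- jar: bystander: upright jar with white cap, 56 mm across, 75 mm tall; origin at the centre of its underside
- elbow: bystander: dark grey plastic pipe elbow standing on one end, about 70 mm long, 42 mm wide, 49 mm tall; origin at the centre of its lower end
- coupling: bystander: dark grey plastic pipe sleeve standing upright, 52 mm across, 45 mm tall; origin at the centre of its underside

How it is judged:
At the end, for the whole second after the job is handed in: all four rim sections clicked shut (each within 0.04 rad of flush), the box at rest, upright and within 30 mm of where it stood, each bystander within 20 mm of where it stood (value of joint each of rim_front, rim_back, rim_left, rim_right below 0.04 rad and distance of box from where it was at the start of the episode below 0.03 m and angle between box's own z axis and vertical below 0.05 rad and linear speed of box below 0.01 m/s and distance of each of jar, elbow, coupling from where it was at the start of the episode below 0.02 m); the robot touches nothing.
It fails at once if the box is lifted, tipped or shoved out of its place (height (world z) of box above 0.012 m or angle between box's own z axis and vertical above 0.12 rad or distance of box from where it was at the start of the episode above 0.04 m).
It fails at once if the box is pressed with the arm or the gripper's body instead of the fingers (contact force between the arm and box above 4 N).
It fails at once if a bystander is moved, lifted or knocked over (distance of any of jar, elbow, coupling from where it was at the start of the episode above 0.025 m or angle between any of jar, elbow, coupling's own z axis and vertical above 0.3 rad).
It also fails if it takes over 54 s, if anything falls off the work surface, if the arm or the gripper's body presses on something with over 40 N, if the wrist force passes 120 N, or if a joint passes its speed limit or range.

## Working session

There is one attempt and no reset: what is moved stays moved. The work goes in short steps, Python scripts to look and compute and a tool call to move; the robot and the scene stay as the last step left them, time stands still between calls to the robot, and variables do not carry over. Pictures are saved under pics/ and viewed, at most 10 in all, crops included, and the job is handed in when it is done.

Besides the shell and the picture viewer there is one more tool, called after "Emit:" as name(argument=value, ...) on one line, values as JSON. jog_arm: Moves the arm, as the interface text tells. Its arguments: {"type":"object","properties":{"targets":{"type":"string"},"force":{"type":"number"}},"required":["targets"]}

```bash
mkdir -p pics; python3 - <<'E'
from bench import status, vision
import cv2
for n in("top","scene"):
    cv2.imwrite(f"pics/{n}0.png",vision.get_image(n)); print(n,vision.camera_model(n))
s=status.get_state(); print(s["clock"],s["ee_pos"],s["tool_rot"],s["wrist_force"])
E
```

```text
top {'fx': 381.13648725550405, 'fy': 381.13648725550405, 'cx': 272.2220990548165, 'cy': 210.61921713425144, 'R': array([[-0.01108768, -0.99987034, -0.01167798],
       [-0.98893355,  0.0126928 , -0.14781519],
       [ 0.14794425,  0.00990982, -0.98894605]]), 't': array([0.05762183, 0.61945419, 0.74966132])}
scene {'fx': 485.8509946892983, 'fy': 485.8509946892983, 'cx': 278.77272349208744, 'cy': 217.90616498484755, 'R': array([[-0.62449905,  0.7808389 ,  0.01707482],
       [ 0.42809325,  0.36050208, -0.82871854],
       [-0.65325119, -0.51022432, -0.55940507]]), 't': array([ 0.35107655, -0.19462839,  1.31005975])}
0.1 [ 0.28121361 -0.58538276  0.2135074 ] [-9.21158267e-04  9.75037631e-01  2.22037723e-01 -1.41514714e-04] [ 0.27107606 -0.07848121  0.31240094]
```

View pics/top0.png

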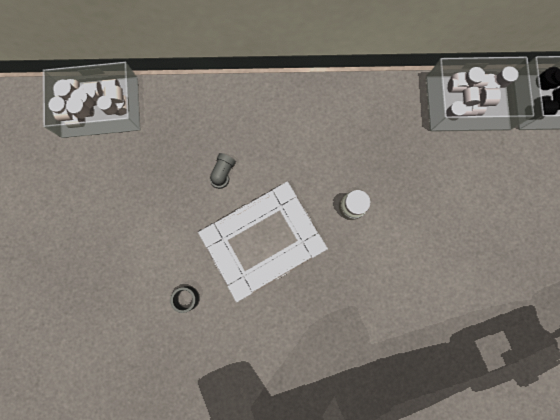

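View pics/scene0.png

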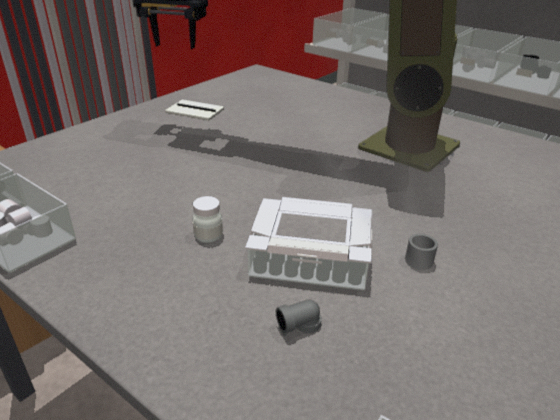

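The top view shows the lid with outer corners near (198,233), (289,182), (327,248) and (238,301). The jar is at (356,204), the elbow at (222,172) and the coupling at (184,298). The scene view confirms that the sections are tilted up.

```bash
cat > h.py <<'E'
import numpy as np, cv2
from bench import vision,status
def ray(n,px,z):
    m=vision.camera_model(n); R,t=m["R"],m["t"]
    d=R.T@np.array([(px[0]-m["cx"])/m["fx"],(px[1]-m["cy"])/m["fy"],1]); c=-R.T@t
    return c+d*(z-c[2])/d[2]
def proj(n,X):
    m=vision.camera_model(n); p=m["R"]@np.array(X)+m["t"]
    return np.array([m["fx"]*p[0]/p[2]+m["cx"],m["fy"]*p[1]/p[2]+m["cy"]])
E
python3 - <<'E'
from h import *
from scipy.optimize import least_squares
im=cv2.imread("pics/top0.png"); g=im.min(2)
w=(g>165).astype(np.uint8); n,l,st,c=cv2.connectedComponentsWithStats(cv2.morphologyEx(w,cv2.MORPH_CLOSE,np.ones((5,5))))
for i in range(1,n):
    if st[i,4]>300: print(st[i],c[i])
px=np.float32([[199,233],[289,183],[326,248],[238,300]]).reshape(-1,1,2)
px=cv2.cornerSubPix(g,px.copy(),(5,5),(-1,-1),(3,50,.01)).reshape(-1,2); print(px)
loc=np.array([[.08,.105],[.08,-.105],[-.08,-.105],[-.08,.105]])
W=np.array([ray("top",p,.066)[:2] for p in px]); print(W)
print([np.linalg.norm(W[i]-W[(i+1)%4]) for i in range(4)])
def P(v):
    R=np.array([[np.cos(v[2]),-np.sin(v[2])],[np.sin(v[2]),np.cos(v[2])]]); return lambda q:np.array(q)@R.T+v[:2]
s=least_squares(lambda v:(P(v)(loc)-W).ravel(),[*W.mean(0),.5]); v=s.x; print("box",v,np.degrees(v[2]),np.abs(s.fun).max())
for k,q in dict(front=[-.07,0],back=[.07,0],left=[0,.095],right=[0,-.095]).items(): print(k,P(v)([q])[0])
for k,p,z in(("jar",(356,202),.075),("elbow",(220,180),.03),("coup",(184,297),.045)): 
    X=ray("top",p,z)[:2]; print(k,X,"in box frame",(P([0,0,-v[2]])([X-v[:2]]))[0])
sc=cv2.imread("pics/scene0.png")
for p in P(v)(loc): print("scene corner",proj("scene",[*p,.066]).round(1)); cv2.circle(sc,tuple(int(a) for a in proj("scene",[*p,.066])),2,(0,0,255),-1)
t=im.copy()
for p in P(v)(loc): cv2.circle(t,tuple(int(round(a)) for a in proj("top",[*p,.066])),1,(0,0,255),-1)
cv2.imwrite("pics/chk.png",np.hstack([cv2.resize(sc[180:300,230:390],None,fx=2.4,fy=2.4),cv2.resize(t[170:310,185:340],None,fx=2.4,fy=2.4)[:288]]))
E
```

```text
[ 442   67   67   51 1941] [475.04791345  94.83977331]
[  43   78   85   47 2161] [85.19204072 99.40675613]
[ 198  182  130  120 6019] [261.84781525 241.22478817]
[346 190  24  26 458] [357.80567686 201.6768559 ]
[[197.54106 232.12611]
 [286.83252 180.79929]
 [327.5805  248.36365]
 [236.17131 302.10034]]
[[ 0.57508948  0.20166512]
 [ 0.6788746   0.01923374]
 [ 0.53928594 -0.06004279]
 [ 0.43603973  0.12298436]]
[np.float64(0.2098870134688755), np.float64(0.16052963101064693), np.float64(0.2101397604758068), np.float64(0.15976700259760704)]
box [0.55732244 0.07096011 0.51553006] 29.53769681933306 0.00020990341028074427
front [0.49642023 0.03645038]
back [0.61822465 0.10546983]
left [0.51048781 0.1536131 ]
right [ 0.60415707 -0.01169289]
jar [ 0.63120362 -0.11901541] in box frame [-0.02937823 -0.20170782]
elbow [0.69091126 0.1625091 ] in box frame [0.16135978 0.01379174]
coup [0.44539536 0.23119461] in box frame [-0.0183851   0.19458868]
scene corner [370.8 260.5]
scene corner [245.1 246.4]
scene corner [262.7 197.5]
scene corner [371.1 208.2]
```

View pics/chk.png

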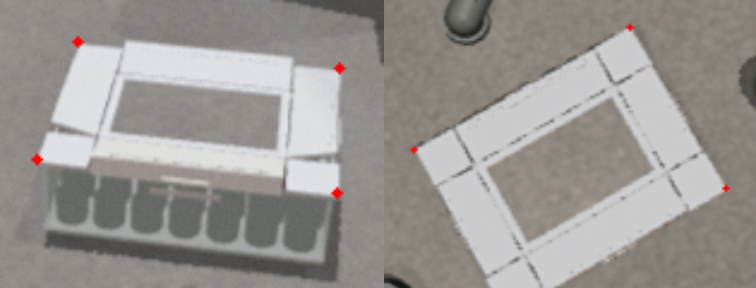

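Corner fit is within 0.3 mm and the side lengths match the lid. Next I'll align the tool with the box (tool x = box x, tool y = −box y), shut the fingers and move over the right section.

Emit:
jog_arm(targets="0 0 0 0 -0.48; 0 1 -0.6 0 0; 0 1 -0.6 0 0; 0 1 -0.6 0 0; 0 1 -0.6 0 0", force=20)

```text
clock: 0.6
ee_pos: [0.3391, -0.4832, 0.2139]
tool_rot: [-0.001, 0.967, 0.254, -0.0]
wrist_force: [0.3, 0.7, 0.4]
finger_gap: 0.0607
grip_force: 0.0
```

Emit:
jog_arm(targets="0 1 -0.6 0 0; 0 1 -0.6 0 0; 0 1 -0.6 0 0; 0 1 -0.6 0 0; 0 1 -0.6 0 0")

```text
clock: 1.1
ee_pos: [0.411, -0.3563, 0.2141]
tool_rot: [-0.0, 0.967, 0.255, -0.0]
wrist_force: [0.5, 0.2, -0.1]
finger_gap: 0.0207
grip_force: 0.0
```

Emit:
jog_arm(targets="0 1 -0.6 0 0; 0 1 -0.6 0 0; 0 1 -0.6 0 0; 0 1 -0.6 0 0; 0 1 -0.6 0 0")

```text
clock: 1.6
ee_pos: [0.4828, -0.2295, 0.2141]
tool_rot: [-0.0, 0.967, 0.255, -0.0]
wrist_force: [0.4, -0.1, 0.1]
finger_gap: 0.0004
grip_force: 0.0
```

```bash
cat >> h.py <<'E'
V=[0.55732,0.07096,0.51553]
def rel():
    s=status.get_state(); p=s["ee_pos"]; d=p[:2]-np.array(V[:2]); c,n=np.cos(V[2]),np.sin(V[2])
    q=s["tool_rot"]; print("t",s["clock"],"box-frame xy mm",((np.array([c*d[0]+n*d[1],-n*d[0]+c*d[1]]))*1000).round(1),"z",round(p[2]*1000,1),"yaw off deg",np.degrees(2*np.arctan2(q[2],q[1])-V[2]).round(2),"F",np.round(s["wrist_force"],1),"gap",s["finger_gap"])
E
python3 -c "from h import *; rel()"
```

```text
t 1.6 box-frame xy mm [-213.  -224.7] z 214.1 yaw off deg -0.04 F [ 0.4 -0.1  0.1] gap 0.00035707587931808253
```

Emit:
jog_arm(targets="0 0.94 -0.58 0 0; 0 0.94 -0.58 0 0; 0 0.94 -0.58 0 0; 0 0.94 -0.58 0 0; 0 0.94 -0.58 0 0")

```text
clock: 2.1
ee_pos: [0.5493, -0.1087, 0.2141]
tool_rot: [-0.0, 0.967, 0.255, -0.0]
wrist_force: [-1.1, -1.5, 0.1]
finger_gap: 0.0004
grip_force: 0.0
```

Emit:
jog_arm(targets="0 0.94 -0.58 0 0; 0 0.94 -0.58 1 0; 0 0.94 -0.58 1 0; 0 0.94 -0.58 1 0; 0 0 0 0 0")

```text
clock: 2.6
ee_pos: [0.6002, -0.0104, 0.1344]
tool_rot: [-0.002, 0.967, 0.256, -0.004]
wrist_force: [-1.0, -0.1, -0.7]
finger_gap: 0.0005
grip_force: 0.0
```

```bash
python3 -c "from h import *; rel()"
```

```text
t 2.6 box-frame xy mm [ -2.8 -91.9] z 134.4 yaw off deg 0.14 F [-1.  -0.1 -0.7] gap 0.0004827377668689208
```

Emit:
jog_arm(targets="0 0 0 0.7 0; 0 0 0 0.7 0; 0 0 0 0.6 0; 0 0 0 0 0; 0 0 0 0 0")

```text
clock: 3.1
ee_pos: [0.6024, -0.0135, 0.0899]
tool_rot: [0.0, 0.967, 0.254, -0.0]
wrist_force: [0.2, -0.7, 0.9]
finger_gap: 0.0005
grip_force: 0.0
```

```bash
python3 -c "from h import *; rel()"
```

```text
t 3.1 box-frame xy mm [ -2.4 -95.7] z 89.9 yaw off deg -0.07 F [ 0.2 -0.7  0.9] gap 0.00048768111930239685
```

Emit:
jog_arm(targets="0 0.1 -0.08 0.2 0; 0 0 0 0.15 0; 0 0 0 0.15 0; 0 0 0 0.15 0; 0 0 0 0.1 0")

```text
clock: 3.6
ee_pos: [0.6042, -0.0104, 0.0723]
tool_rot: [0.0, 0.967, 0.255, 0.0]
wrist_force: [-4.4, -0.5, 11.1]
finger_gap: 0.0007
grip_force: 5.4
```

Emit:
jog_arm(targets="0 0 0 0.1 0; 0 0 0 0.08 0; 0 0 0 0.04 0; 0 0 0 0 0; 0 0 0 0 0")

```text
clock: 4.1
ee_pos: [0.6046, -0.0107, 0.0663]
tool_rot: [0.001, 0.967, 0.255, 0.001]
wrist_force: [0.8, -3.0, 4.6]
finger_gap: 0.0004
grip_force: 2.3
```

```bash
python3 -c "from h import *; rel()"
```

```text
t 4.1 box-frame xy mm [  0.9 -94.3] z 66.3 yaw off deg -0.03 F [ 0.8 -3.   4.6] gap 0.00043863169153121834
```

Emit:
jog_arm(targets="0 0 0 0.1 0; 0 0 0 0 0; 0 0 0 0 0; 0 0 0 -0.2 0; 0 0 0 -1 0")

```text
clock: 4.6
ee_pos: [0.6003, -0.0092, 0.089]
tool_rot: [-0.002, 0.967, 0.254, -0.004]
wrist_force: [0.3, 0.2, 0.6]
finger_gap: 0.0003
grip_force: 0.0
```

```bash
python3 - <<'E'
from h import *
rel()
a=vision.get_image("top")[160:320,180:340];b=vision.get_image("scene")[170:310,220:390]
cv2.imwrite("pics/c1.png",np.hstack([cv2.resize(a,(400,400),interpolation=2),cv2.resize(b,(400,400),interpolation=2)]))
E
```

```text
t 4.6 box-frame xy mm [ -2.2 -90.9] z 89.0 yaw off deg -0.05 F [0.3 0.2 0.6] gap 0.0002967598593911517
```

View pics/c1.png

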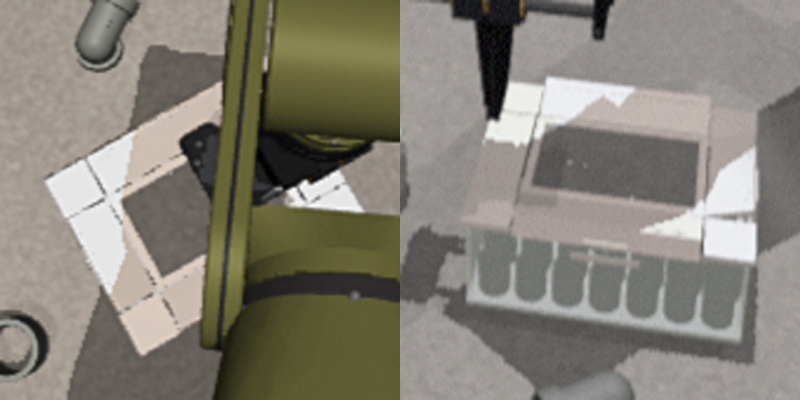

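In the picture the right section (left end of the scene crop) lies flush, and the box hasn't moved. Next is the front section.

Emit:
jog_arm(targets="0 -0.69 -0.94 0 0; 0 -0.69 -0.94 0 0; 0 -0.69 -0.94 0 0; 0 -0.69 -0.94 0 0; 0 0 0 0 0")

```text
clock: 5.2
ee_pos: [0.4935, 0.0392, 0.0904]
tool_rot: [-0.001, 0.967, 0.255, -0.002]
wrist_force: [0.3, -0.1, 0.2]
finger_gap: 0.0003
grip_force: 0.0
```

Emit:
jog_arm(targets="0 0 0 0.1 0; 0 0 0 0.1 0; 0 0 0 0 0; 0 0 0 0 0; 0 0 0 0 0")

```text
clock: 5.7
ee_pos: [0.4978, 0.0375, 0.0879]
tool_rot: [-0.0, 0.967, 0.254, -0.0]
wrist_force: [0.3, -0.4, -0.9]
finger_gap: 0.0002
grip_force: 0.0
```

```bash
python3 -c "from h import *; rel()"
```

```text
t 5.7 box-frame xy mm [-68.3   0.3] z 87.9 yaw off deg -0.06 F [ 0.3 -0.4 -0.9] gap 0.00015129888614594277
```

Emit:
jog_arm(targets="0 0 0 0.2 0; 0 0 0 0.15 0; 0 0 0 0.12 0; 0 0 0 0.12 0; 0 0 0 0.1 0")

```text
clock: 6.2
ee_pos: [0.4965, 0.0373, 0.0717]
tool_rot: [0.0, 0.967, 0.255, -0.002]
wrist_force: [-8.2, -2.4, 11.5]
finger_gap: 0.0006
grip_force: 5.7
```

Emit:
jog_arm(targets="0 0 0 0.1 0; 0 0 0 0.1 0; 0 0 0 0.08 0; 0 0 0 0.03 0; 0 0 0 0 0")

```text
clock: 6.7
ee_pos: [0.4973, 0.0375, 0.0661]
tool_rot: [0.0, 0.967, 0.255, -0.001]
wrist_force: [-11.8, -2.1, 21.5]
finger_gap: 0.0003
grip_force: 10.7
```

```bash
python3 -c "from h import *; rel()"
```

```text
t 6.7 box-frame xy mm [-68.7   0.5] z 66.1 yaw off deg -0.02 F [-11.8  -2.1  21.5] gap 0.0002774914457008323
```

Shut at the stop (z 66.1, 21 N). Lift and go to the left section.

Emit:
jog_arm(targets="0 0 0 -0.4 0; 0 0 0 -0.8 0; 0 0 0 0 0; 0 0.68 -0.93 0 0; 0 0.68 -0.93 0 0")

```text
clock: 7.2
ee_pos: [0.504, 0.0952, 0.0921]
tool_rot: [-0.0, 0.967, 0.254, 0.0]
wrist_force: [-0.7, -0.4, -0.4]
finger_gap: 0.0008
grip_force: 0.0
```

Emit:
jog_arm(targets="0 0.68 -0.93 0 0; 0 0.68 -0.93 0 0; 0 0 0 0.2 0; 0 0 0 0 0; 0 0 0 0 0")

```text
clock: 7.7
ee_pos: [0.5101, 0.1514, 0.0869]
tool_rot: [0.0, 0.967, 0.254, -0.001]
wrist_force: [-0.5, -0.0, 0.2]
finger_gap: 0.0002
grip_force: 0.0
```

```bash
python3 -c "from h import *; rel()"
```

```text
t 7.7 box-frame xy mm [-1.4 93.3] z 86.9 yaw off deg -0.07 F [-0.5 -0.   0.2] gap 0.00015350318004666197
```

Emit:
jog_arm(targets="0 0 0 0.2 0; 0 0 0 0.15 0; 0 0 0 0.1 0; 0 0 0 0.12 0; 0 0 0 0.1 0")

```text
clock: 8.2
ee_pos: [0.5108, 0.1522, 0.0722]
tool_rot: [-0.0, 0.967, 0.254, -0.0]
wrist_force: [-7.1, -1.1, 13.7]
finger_gap: 0.0004
grip_force: 6.2
```

Emit:
jog_arm(targets="0 0 0 0.1 0; 0 0 0 0.1 0; 0 0 0 0.08 0; 0 0 0 0.03 0; 0 0 0 0 0")

```text
clock: 8.7
ee_pos: [0.5111, 0.1528, 0.0661]
tool_rot: [-0.001, 0.967, 0.255, 0.0]
wrist_force: [-8.2, 0.9, 15.0]
finger_gap: 0.0007
grip_force: 7.4
```

```bash
python3 -c "from h import *; rel()"
```

```text
t 8.7 box-frame xy mm [ 0.2 94. ] z 66.1 yaw off deg -0.05 F [-8.2  0.9 15. ] gap 0.0007344079374255316
```

Emit:
jog_arm(targets="0 0 0 -0.4 0; 0 0 0 -0.8 0; 0 0 0 0 0; 0 0.69 0.94 0 0; 0 0.69 0.94 0 0")

```text
clock: 9.2
ee_pos: [0.5641, 0.1282, 0.0928]
tool_rot: [0.0, 0.967, 0.255, 0.0]
wrist_force: [-0.0, 0.6, -0.4]
finger_gap: 0.0003
grip_force: 0.0
```

Emit:
jog_arm(targets="0 0.69 0.94 0 0; 0 0.69 0.94 0 0; 0 0 0 0.2 0; 0 0 0 0 0; 0 0 0 0 0")

```text
clock: 9.7
ee_pos: [0.6156, 0.1046, 0.0871]
tool_rot: [-0.0, 0.967, 0.255, -0.001]
wrist_force: [-0.2, 0.5, -0.3]
finger_gap: 0.0003
grip_force: 0.0
```

```bash
python3 -c "from h import *; rel()"
```

```text
t 9.7 box-frame xy mm [67.3  0.5] z 87.1 yaw off deg -0.02 F [-0.2  0.5 -0.3] gap 0.00034743968340796906
```

Emit:
jog_arm(targets="0 0 0 0.2 0; 0 0 0 0.15 0; 0 0 0 0.1 0; 0 0 0 0.12 0; 0 0 0 0.1 0")

```text
clock: 10.2
ee_pos: [0.6174, 0.1048, 0.073]
tool_rot: [-0.0, 0.967, 0.255, 0.0]
wrist_force: [-3.7, 0.9, 9.4]
finger_gap: 0.0004
grip_force: 4.5
```

Emit:
jog_arm(targets="0 0 0 0.1 0; 0 0 0 0.1 0; 0 0 0 0.08 0; 0 0 0 0.03 0; 0 0 0 0 0")

```text
clock: 10.7
ee_pos: [0.6183, 0.1051, 0.0662]
tool_rot: [-0.0, 0.967, 0.255, 0.001]
wrist_force: [-1.3, 1.4, 9.3]
finger_gap: 0.0008
grip_force: 4.6
```

Emit:
jog_arm(targets="0 0 0 -0.4 0; 0 0 0 -1 0; 0 0 0 -1 0; 0 0 0 -1 0; 0 0 0 -1 0")

```text
clock: 11.2
ee_pos: [0.6166, 0.104, 0.1745]
tool_rot: [0.0, 0.967, 0.255, -0.001]
wrist_force: [0.0, -1.2, -0.0]
finger_gap: 0.0004
grip_force: 0.0
```

Emit:
jog_arm(targets="0 -1 1 -0.5 0; 0 -1 1 -0.5 0; 0 -1 1 0 0; 0 -1 1 0 0; 0 -1 1 0 0")

```text
clock: 11.7
ee_pos: [0.569, -0.0675, 0.1989]
tool_rot: [0.0, 0.967, 0.255, -0.0]
wrist_force: [0.2, -0.7, 1.1]
finger_gap: 0.0004
grip_force: 0.0
```

Emit:
jog_arm(targets="0 -1 1 0 0; 0 -1 1 0 0; 0 -1 1 0 0; 0 -1 1 0 0; 0 -1 1 0 0")

```text
clock: 12.2
ee_pos: [0.5216, -0.2378, 0.1987]
tool_rot: [0.0, 0.967, 0.255, -0.0]
wrist_force: [0.2, -0.0, -0.1]
finger_gap: 0.0003
grip_force: 0.0
```

```bash
python3 - <<'E'
from h import *
rel()
a=vision.get_image("top")[160:320,160:380];b=vision.get_image("scene")[170:340,180:440]
cv2.imwrite("pics/c2.png",np.hstack([cv2.resize(a,(400,291),interpolation=2),cv2.resize(b,(400,291),interpolation=2)]))
E
```

```text
t 12.2 box-frame xy mm [-183.3 -251. ] z 198.7 yaw off deg -0.05 F [ 0.2 -0.  -0.1] gap 0.00033645593201276855
```

View pics/c2.png

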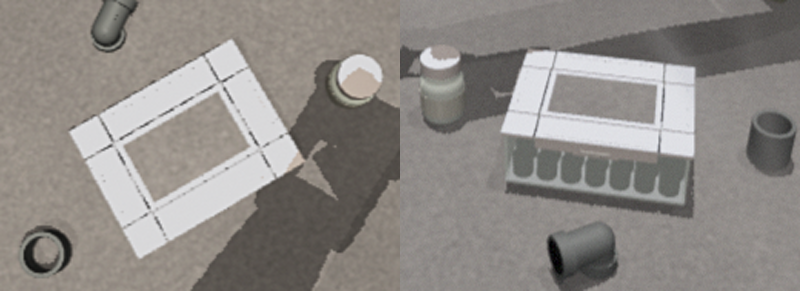

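The lid outline is flat on all four sides in both views. The box and the three bystanders are in place, and the arm is clear.

```bash
python3 -c "from bench import ticket; print(ticket.close_job())"
```

```text
the job is handed in; nothing more can be done
None
```

I pressed all four rim sections down to the stop and both final views show the lid flush, with the box and bystanders in place; I handed the job in at about 12 s, and no verdict was returned.

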